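# Sort the pipettes on the rack

## Robot

A 7-joint arm with a two-finger parallel gripper is mounted at the origin on a cart in front of the work surface, level with it; the furniture and walls round the work are solid. World frame = base frame: x ahead of the robot, y to its left, z up, the work surface at z = 0. Lengths are in mm, angles in rad, forces in N, time in s.
With the tool pointing down it reaches from about 425 to 800 mm from the base axis. Payload 8.3 kg.
Tool frame: the origin (TCP) lies on the front face of the gripper's body, between the roots of the fingers; the fingertips stand 73 mm ahead of it and the grasp point (between the pads) lies 54 mm ahead of it; z points along the fingers, y is the line along which they close (so a half turn about z gives the same grasp; the last joint's range is limited). The gripper opens to 85 mm and grips with 20 to 120 N. Pads are 22 mm wide; open, the fingers measure 114 mm over their backs; the gripper's body (76 mm by 85 mm) begins 54 mm behind the grasp point. The pads swing forward as they close: fully open they stand 13 mm farther back than shut.
Start: joints at [1.075, 0.383, 0.016, 1.37, -0.006, 1.388, -0.046], TCP at [262.165, -567.343, 303.879] pointing down, gripper open.
Joint ranges: [-2.95, 2.95], [-0.25, 2.06], [-1.52, 1.56], [0.18, 2.33], [-1.44, 4.58], [0.02, 2.06], [-3.01, 3.01]. Speed limits (rad/s): [2.39, 2.39, 3.01, 3.01, 3.14, 3.14, 3.14].

## Interface

Orientations are given as a unit quaternion [w, x, y, z].
In Python, from plant import manip gives the robot as it stands.
- The arm moves only by the tool send_rows, never from a script. Its arguments are lists of equal length, an entry for each row: "grip": the opening, from 0 (shut) to 1 (fully open); "dp": the shift along the tool's x, y, z in cm, a list of three; "spin": the turn about the tool's z in degrees. In form: {"grip": [grip, ...], "dp": [[dx, dy, dz], ...], "spin": [spin, ...]}. A call has 1 to 12 rows; each row shifts and turns the commanded pose from where the row before left it, along the tool's axes as they then stand; what a row does not reach is not made up. A row lasts 1/10 s, in which the tool goes at most 50 mm and 8.59 degrees, less where a joint would pass 70% of its speed; a pose out of reach is approached as far as the arm can. A call is refused whole if a number of a shift passes 5 or a number of a turn 8.59, either way. A call with a gripper value outside its range is refused whole. The fingers move at their own pace and stop on an object; the grip force is fixed at half the most. Time passes only in rows, so rows that do not move let the fingers close. It gives the time, the measured TCP pose, the force, the opening and the grip force at its end, in the units of the state.
- manip.state(): the state, without advancing time (a new reading comes with each control period).
- manip.capture(name): name is "side" or "top"; returns a dict with "image" (400x640x3 uint8, blue, green, red), "fx", "fy", "cx", "cy" (pixels), "eye" and "rotation" of the camera in the world. Camera axes: x right, y up, looking along -z (the intrinsics and any distortion apply to the point x, -y, -z); pixel columns grow to the right and rows downward; lengths in mm; the calibration is good to about 2 mm. A picture is of the moment at which its call begins. There is no depth.
- manip.hand_in(): hands the job in; it is judged then, once.
The state is a dict: "time_s": time; "joint_positions": joint angles; "qd": joint speeds; "effort": joint torques, N m; "position": TCP position; "orientation": TCP orientation; "contact_force": force on the tool from outside, world axes, zero at the start; "wrist_torque": the same for the moment, N m; "opening": finger opening in mm; "grip_force": force on a finger pad.
Only numpy, scipy, OpenCV 4.12 (cv2) and the standard library are available. Lean on these libraries where they do the work, as an engineer would, in place of code of your own. Each camera call takes 0.05 s, during which the arm holds its last target. There are 200 camera calls.

## Task

The blue-capped pipette has finished charging, but the red-capped one was hung by mistake on the rack's blue hook. Hang the red pipette on the empty red hook, then take the blue one from the charging stand and hang it on the blue hook, both fully seated between the upturned ends, upright and with the display facing out of the rack's open front like the others. Keep both pipettes upright on the way, and do not knock the other pipettes or the wash bottle.

Things in the scene. Friction and masses are not known exactly. Their poses are not given: they have to be found in the camera images.
- rack: Fixed rack with five coloured hooks in a row. Origin: base underside below the middle of the row; y along the row, -x the open front (robot side). Base x -48..52, y +-125, 12 mm high; posts at x 38, y +-118 and rail along y at x 38 mm, all below 120 mm. Hooks at x 0, y -92, -46, 0, 46, 92 mm, seats 125 mm up; colour order varies.
- hook_red: Red two-pronged hook, fixed, axes as the rack, open front -x; empty at the start. Origin: middle of the seat on the prong tops, 125 mm up. Slot 16 mm wide, open in front and above, closed at x +14 mm; prongs 7 wide, 8 thick; their ends turn up 7 mm at x -18..-23; 7 mm back stop at x +18..+23 mm. A collar drops in between.
- hook_blue: Blue hook, same shape, axes and origin as the red hook. At the start the red pipette hangs here by mistake.
- hook_green: Green hook, same shape, axes and origin as the red hook; it holds the green pipette.
- hook_yellow: Yellow hook, same shape, axes and origin as the red hook; it holds the yellow pipette.
- hook_white: White hook, same shape, axes and origin as the red hook; it holds the white pipette.
- pipette_red: Red-capped electronic pipette, about 90 g, hung upright by its collar (on the blue hook). Origin: on its axis at the collar's underside; z up, display to -x. Pale handle 26 (x) by 22 (y) mm from z 8 to 62, cap and button to z 74 mm. Collar 28 (x) by 26 (y), z 0 to 8 mm. Under it a flat-sided neck, then a shaft: see the blue pipette.
- pipette_blue: Blue-capped pipette, same shape and axes as the red, hung on the charger with the charger's axes. Below the collar: neck 20 (x) by 12 (y) mm to z -14, round shaft 11 mm thick to z -62, narrow tip to z -105 mm. The neck enters a slot only with x along the prongs (within 0.2 rad); the shaft passes from the front or straight down from above.
- pipette_green: Green-capped pipette, same shape, axes and origin as the red; hangs loose on its own green hook with the hook's axes and must stay there.
- pipette_yellow: Yellow-capped pipette, same shape, axes and origin as the red; hangs loose on its own yellow hook with the hook's axes and must stay there.
- pipette_white: White-capped pipette, same shape, axes and origin as the red; hangs loose on its own white hook with the hook's axes and must stay there.
- display_red (a point): Middle of the dark display on the red pipette's handle: 13 mm towards the pipette's -x and 36 mm above its origin.
- display_blue (a point): Middle of the dark display on the blue pipette's handle: 13 mm towards the pipette's -x and 36 mm above its origin.
- charger: White charging stand, fixed. Origin: base underside, below the seat; open front -x. Base x -42..58, y +-38, 14 mm high; column at x 30..46 mm. On top a black hook of the same shape as the red one, seat 125 mm above the worktop; the blue pipette starts there.
- wash_bottle: White wash bottle with blue cap and bent spout, 92x60x191 mm high, loose, upright on the worktop; origin at the centre of its underside. Leave it alone.

How it is judged:
By the outcome, as a careful person would: the job done as asked, in the order asked, and still so for the second after the job is handed in, with the robot touching nothing.
It also fails if it takes over 67 s, if anything falls off the work surface, if the arm or the gripper's body presses on something with over 40 N, if the wrist force passes 120 N, or if a joint passes its speed limit or range.

## Working session

There is one attempt and no reset: what is moved stays moved. The work goes in short steps, Python scripts to look and compute and a tool call to move; the robot and the scene stay as the last step left them, time stands still between calls to the robot, and variables do not carry over. Pictures are saved under pics/ and viewed, at most 11 in all, crops included, and the job is handed in when it is done.

Besides the shell and the picture viewer there is one more tool, called after "Call:" in YAML: its name, and indented under it one key for each argument. send_rows: Moves the arm, as the interface text tells. Its arguments: {"type":"object","properties":{"grip":{"type":"array","items":{"type":"number"}},"dp":{"type":"array","items":{"type":"array","items":{"type":"number"}}},"spin":{"type":"array","items":{"type":"number"}}},"required":["grip","dp","spin"]}

```bash
ls; mkdir -p pics; python3 - <<'E'
from plant import manip
import cv2, json, numpy as np
s=manip.state()
print({k:np.round(v,3).tolist() for k,v in s.items()})
for n in("side","top"):
    c=manip.capture(n); cv2.imwrite(f"pics/{n}0.png",c["image"]); print(n,{k:np.round(v,4).tolist() for k,v in c.items() if k!="image"})
E
```

```text
pics
{'time_s': 0.0, 'joint_positions': [1.075, 0.384, 0.016, 1.371, -0.006, 1.388, -0.047], 'qd': [0.0, -0.0, -0.001, -0.001, -0.001, -0.0, -0.001], 'effort': [-0.001, -62.759, 0.844, -37.182, 0.016, 0.014, 0.0], 'position': [262.002, -567.029, 302.873], 'orientation': [-0.001, 0.977, 0.215, -0.0], 'contact_force': [0.993, 0.015, -0.343], 'wrist_torque': [0.019, 0.021, -0.009], 'grip_force': 0.0, 'opening': 85.307}
side {'fx': 366.1814, 'fy': 366.1814, 'cx': 323.4763, 'cy': 196.2019, 'eye': [944.3769, -70.7644, 822.4651], 'rotation': [0.8175, 0.2497, 0.1435, 0.4988]}
top {'fx': 474.201, 'fy': 474.201, 'cx': 311.0739, 'cy': 202.1335, 'eye': [393.6251, 184.9041, 975.2874], 'rotation': [-0.7028, -0.0617, 0.065, 0.7057]}
```

View pics/side0.png

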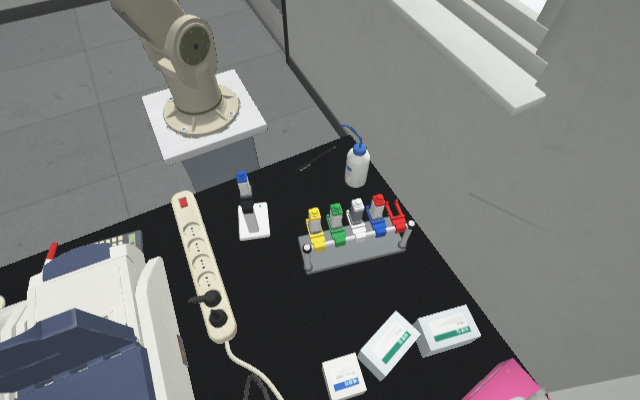

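View pics/top0.png

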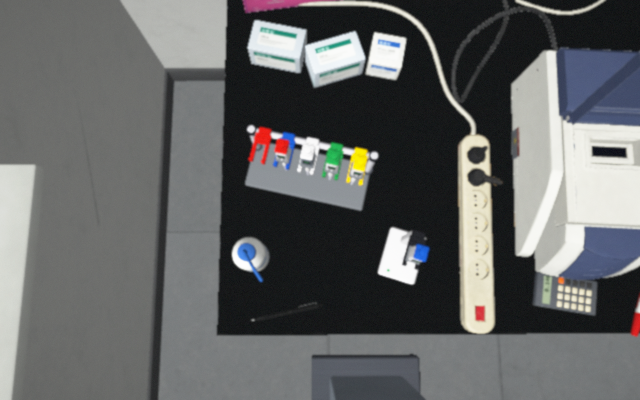

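```bash
cat > h.py <<'E'
import numpy as np, cv2
from scipy.spatial.transform import Rotation as R
from plant import manip
def ray(c,px):
    d=np.array([(px[0]-c["cx"])/c["fx"],-(px[1]-c["cy"])/c["fy"],-1.])
    w,x,y,z=c["rotation"]; d=R.from_quat([x,y,z,w]).apply(d); return np.array(c["eye"]),d/np.linalg.norm(d)
def onz(c,px,z):
    e,d=ray(c,px); return e+d*(z-e[2])/d[2]
def proj(c,P):
    w,x,y,z=c["rotation"]; p=R.from_quat([x,y,z,w]).inv().apply(np.array(P,float)-c["eye"])
    return np.array([c["cx"]+c["fx"]*p[...,0]/-p[...,2],c["cy"]-c["fy"]*p[...,1]/-p[...,2]]).T
def tri(c1,p1,c2,p2):
    e1,d1=ray(c1,p1);e2,d2=ray(c2,p2)
    t=np.linalg.lstsq(np.c_[d1,-d2],e2-e1,rcond=None)[0]
    a,b=e1+t[0]*d1,e2+t[1]*d2
    return (a+b)/2,np.linalg.norm(a-b)
E
python3 - <<'E'
import cv2,numpy as np
s=cv2.imread("pics/side0.png");t=cv2.imread("pics/top0.png")
a=cv2.resize(s[165:285,220:420],None,fx=4,fy=4,interpolation=cv2.INTER_CUBIC)
b=cv2.resize(t[115:290,225:445],None,fx=3.4,fy=3.4,interpolation=cv2.INTER_CUBIC)
cv2.imwrite("pics/s1.png",a);cv2.imwrite("pics/t1.png",b)
E
```

```text
(no output)
```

View pics/s1.png

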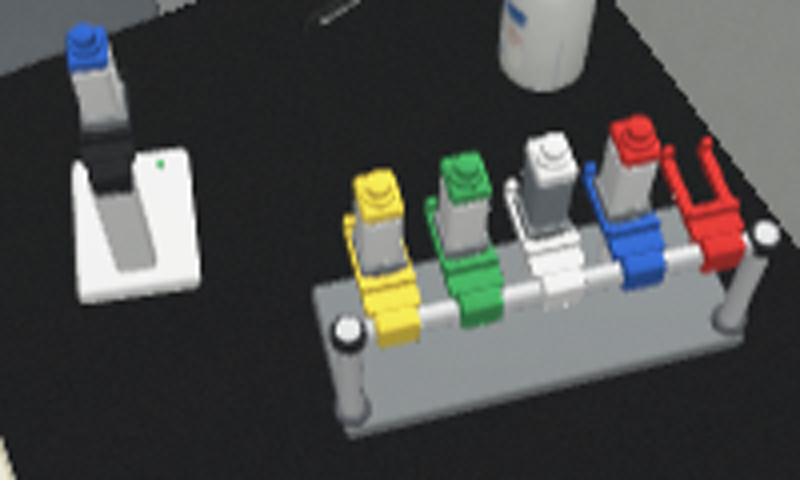

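View pics/t1.png

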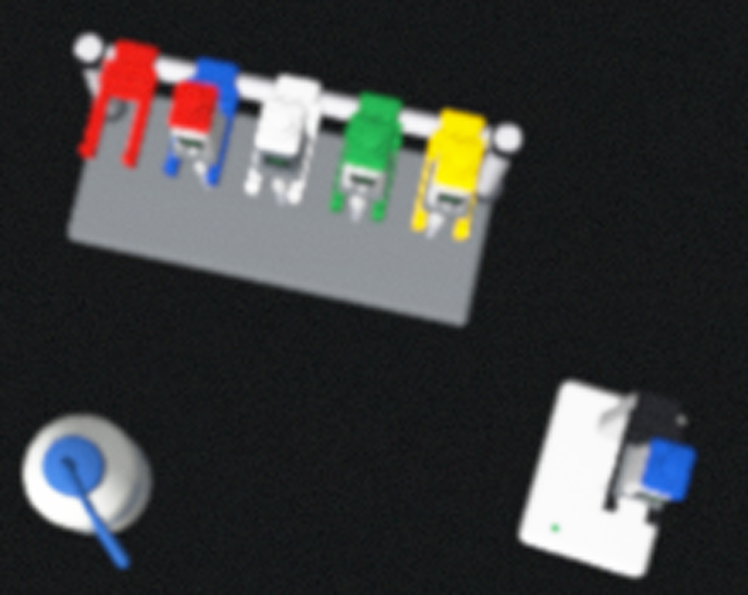

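```bash
cat > m.py <<'E'
from h import *
S=manip.capture("side");T=manip.capture("top")
st=lambda u,v:(u/4+220-.375,v/4+165-.375); tt=lambda u,v:(u/3.4+225-.35,v/3.4+115-.35)
np.set_printoptions(precision=1,suppress=True)
f=[onz(T,tt(*p),12) for p in[(69,236),(466,323)]]; d=f[0]-f[1]; print("rack front",f,np.linalg.norm(d),np.arctan2(-d[0],d[1]))
b=[onz(S,st(*p),12) for p in[(349,431),(743,341),(313,290)]]; d=b[1]-b[0]; print("rack side",b,np.linalg.norm(d),np.arctan2(-d[0],d[1]))
c=[onz(T,tt(*p),14) for p in[(568,381),(519,541),(643,578)]]; print("charger",c,np.linalg.norm(c[0]-c[1]),np.linalg.norm(c[1]-c[2])); d=c[0]-c[1]; print(np.arctan2(d[1],d[0]))
c=[onz(S,st(*p),14) for p in[(80,297),(200,283),(187,150),(74,163)]]; print("charger side",c); d=c[0]-c[3]; print(np.arctan2(d[1],d[0])); d=c[1]-c[2]; print(np.arctan2(d[1],d[0]))
for n,a,b in[("red",(636,126),(193,96)),("white",(551,145),(285,115)),("green",(466,165),(372,133)),("yellow",(379,183),(458,150)),("blue",(87,38),(672,465)),("postR+",(766,233),(88,47)),("post-",(347,330),(508,138))]:
    print(n,*tri(S,st(*a),T,tt(*b)))
E
python3 m.py
```

```text
rack front [array([607. , 317.2,  12. ]), array([552.2,  75.8,  12. ])] 247.58117404807135 -0.22317870803487863
rack side [array([645.7,  54.2,  12. ]), array([703. , 292.2,  12. ]), array([553.2,  74.7,  12. ])] 244.75738698582992 -0.23620494085689184
charger [array([516.4,  15.5,  14. ]), array([421.4,  47.8,  14. ]), array([399.6, -24.5,  14. ])] 100.27349366759681 75.54079312641234
-0.327498359593918
charger side [array([493.7, -54.6,  14. ]), array([518.2,  14.4,  14. ]), array([424.5,  44.7,  14. ]), array([400.6, -24.3,  14. ])]
-0.3148132592301261
-0.3127536912713622
red [635.5 229.1 201. ] 3.915890303569717
white [625.7 183.8 201.4] 2.6531407153688416
green [616.5 140.3 200.6] 3.1732922136369335
yellow [607.   97.1 201.7] 4.616702214985993
blue [452.1  -1.3 196. ] 0.2124433658927814
postR+ [688.5 292.3 122.8] 3.066542469262122
post- [636.2  61.8 122.3] 2.286291993621418
```

Call:
send_rows:
  grip: [1,1,1,1,1,1,1]
  dp:
    - [0,0,-2.5]
    - [0,0,-2.5]
    - [0,0,-2.5]
    - [0,0,-2.5]
    - [0,0,-2.5]
    - [0,0,-2.5]
    - [0,0,0]
  spin: [-7.5,-7.5,-7.5,-7.5,-7.5,-7.5,-7.5]

```text
time_s: 0.9
position: [262.3, -567.7, 457.9]
orientation: [0.003, 0.779, 0.627, -0.001]
contact_force: [0.4, 0.1, 0.4]
opening: 85.4
grip_force: 0.0
```

Call:
send_rows:
  grip: [1,1,1,1,1,1,1,1,1,1]
  dp:
    - [4,0.8,0]
    - [4,0.8,0]
    - [4,0.8,0]
    - [4,0.8,0]
    - [4,0.8,0]
    - [4,0.8,0]
    - [4,0.8,0]
    - [4,0.8,0]
    - [4,0.8,0]
    - [4,0.8,0]
  spin: [0,0,0,0,0,0,0,0,0,0]

```text
time_s: 1.9
position: [428.4, -193.1, 454.0]
orientation: [0.0, 0.781, 0.625, -0.0]
contact_force: [0.6, -0.1, 0.1]
opening: 85.7
grip_force: 0.0
```

Call:
send_rows:
  grip: [1,1,1,1,1,1,1,1,1,1,1,1]
  dp:
    - [4.2,1,0]
    - [4.2,1,0]
    - [4.2,1,0]
    - [4.2,1,0]
    - [4.2,1,0]
    - [4.2,1,0]
    - [4.2,1,0]
    - [4.2,1,0]
    - [4.2,1,0]
    - [4.2,1,0]
    - [4,0.9,0]
    - [0,0,0]
  spin: [0,0,0,0,0,0,0,0,0,0,0,0]

```text
time_s: 3.1
position: [635.3, 236.6, 449.7]
orientation: [-0.003, 0.778, 0.628, -0.002]
contact_force: [0.3, -0.4, -1.6]
opening: 85.3
grip_force: 0.0
```

Call:
send_rows:
  grip: [1,1,1,1,1,1]
  dp:
    - [0,0,4]
    - [0,0,4]
    - [0,0,4]
    - [0,0,2.5]
    - [0,0,0]
    - [0,0,0]
  spin: [0,0,0,0,0,0]

```text
time_s: 3.7
position: [635.8, 229.5, 309.7]
orientation: [0.0, 0.781, 0.624, 0.0]
contact_force: [0.4, 0.6, 0.7]
opening: 85.1
grip_force: 0.0
```

```bash
python3 - <<'E'
from h import *
s=manip.state(); print(s["position"],s["orientation"])
a=manip.capture("side")["image"];b=manip.capture("top")["image"]
o=np.zeros((600,800,3),np.uint8)
o[:300]=cv2.resize(a[165:255,280:430],(500,300),interpolation=3).repeat(1,1) if 0 else cv2.resize(a[150:285,180:540],(800,300),interpolation=3)
o[300:]=cv2.resize(b[110:215,190:470],(800,300),interpolation=3)
cv2.imwrite("pics/c2.png",o)
E
```

```text
[635.77130713 229.53724947 309.74224632] [3.40265870e-05 7.81203989e-01 6.24275842e-01 1.53627194e-05]
```

Call:
send_rows:
  grip: [1,1,1,1,1,1]
  dp:
    - [0,0,2.5]
    - [0,0,2.5]
    - [0,0,2]
    - [0,0,2]
    - [0,0,0]
    - [0,0,0]
  spin: [0,0,0,0,0,0]

```text
time_s: 4.4
position: [636.2, 230.4, 220.8]
orientation: [0.0, 0.781, 0.625, 0.001]
contact_force: [0.1, 0.5, 0.6]
opening: 85.0
grip_force: 0.0
```

```bash
python3 - <<'E'
from h import *
s=manip.state(); print(s["position"],s["contact_force"])
a=manip.capture("side")["image"]
cv2.imwrite("pics/s3.png",cv2.resize(a[150:260,280:430],(800,587),interpolation=3))
E
```

```text
[636.15886083 230.44780191 220.76935294] [0.12412718 0.54719113 0.60150778]
```

View pics/s3.png

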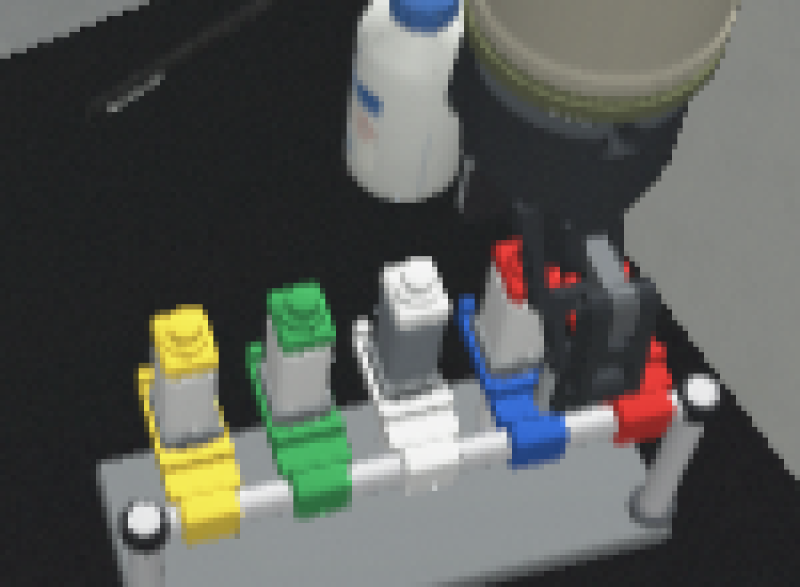

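```bash
python3 - <<'E'
from h import *
c=manip.capture("side")
ax=np.array([.9755,-.2202,0]);p=np.array([636,230.4,0])
for x,z in[(46,160),(46,148),(50,160),(0,199),(46,220)]:
    u=proj(c,p+ax*x+[0,0,z]); print(x,z,(u-[280,150])*[5.333,5.336])
E
```

```text
46 160 [559.41108417 399.76137694]
46 148 [554.69237693 414.61489844]
50 160 [562.96470958 408.56356299]
0 199 [533.92341423 248.27941918]
46 220 [585.00832932 319.18650523]
```

```bash
cat > ov.py <<'E'
from h import *
import sys
def overlay(out,sb=(120,250,300,450),tb=(100,220,200,400)):
    s=manip.state(); p=np.array(s["position"]); w,x,y,z=s["orientation"]; Rt=R.from_quat([x,y,z,w])
    g=s["opening"]/2; o=[]
    for n,(r0,r1,c0,c1) in(("side",sb),("top",tb)):
        c=manip.capture(n); k=4
        im=cv2.resize(c["image"][r0:r1,c0:c1],None,fx=k,fy=k,interpolation=3)
        def box(lo,hi,col):
            P=np.array([[a,b,d] for a in(lo[0],hi[0]) for b in(lo[1],hi[1]) for d in(lo[2],hi[2])],float)
            q=((proj(c,Rt.apply(P)+p)-[c0,r0]+.5)*k).astype(int)
            for i in range(8):
                for b in(1,2,4):
                    if not i&b: cv2.line(im,tuple(map(int,q[i])),tuple(map(int,q[i|b])),col,1)
        box((-11,g,40),(11,g+14.5,60),(0,255,255)); box((-11,-g-14.5,40),(11,-g,60),(255,0,255)); box((-38,-42,-60),(38,42,0),(0,255,0))
        o.append(im)
    W=max(i.shape[1] for i in o); cv2.imwrite(out,cv2.resize(np.vstack([cv2.copyMakeBorder(i,0,0,0,W-i.shape[1],0) for i in o]),None,fx=.6,fy=.6,interpolation=3) if 0 else np.hstack([i[:560] for i in o])[:, :])
E
python3 -c "
from ov import *
overlay('pics/o4.png',(140,260,330,430),(100,220,230,330))
print(cv2.imread('pics/o4.png').shape)"
```

```text
(480, 800, 3)
```

View pics/o4.png

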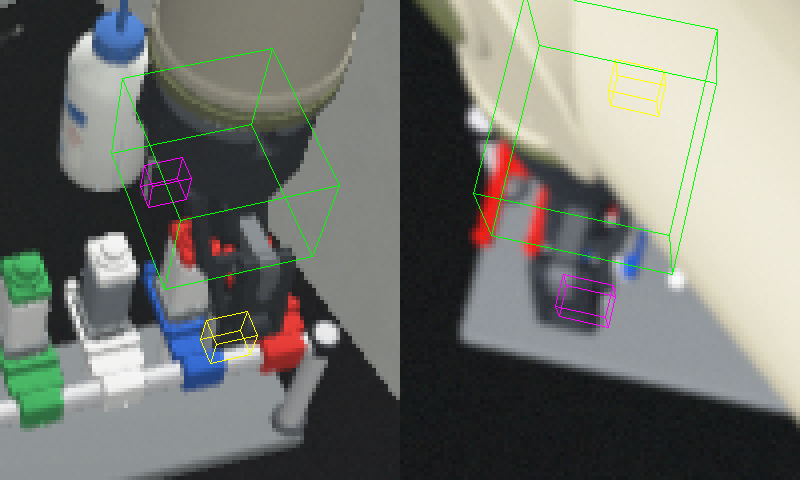

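Call:
send_rows:
  grip: [0.5,0.4,0.3,0.3,0.3,0.3]
  dp:
    - [0,0,0]
    - [0,0,0]
    - [0,0,0]
    - [0,0,0]
    - [0,0,0]
    - [0,0,0]
  spin: [0,0,0,0,0,0]

```text
time_s: 5.2
position: [635.5, 230.1, 218.9]
orientation: [-0.0, 0.781, 0.625, -0.0]
contact_force: [-0.7, -0.0, 1.0]
opening: 25.7
grip_force: 12.1
```

```bash
python3 - <<'E'
from ov import *
print(manip.state()["opening"],manip.state()["position"])
overlay('pics/o5.png',(140,260,330,430),(100,220,230,330))
E
```

```text
25.73717592699347 [635.52011722 230.10716253 218.94244796]
```

View pics/o5.png

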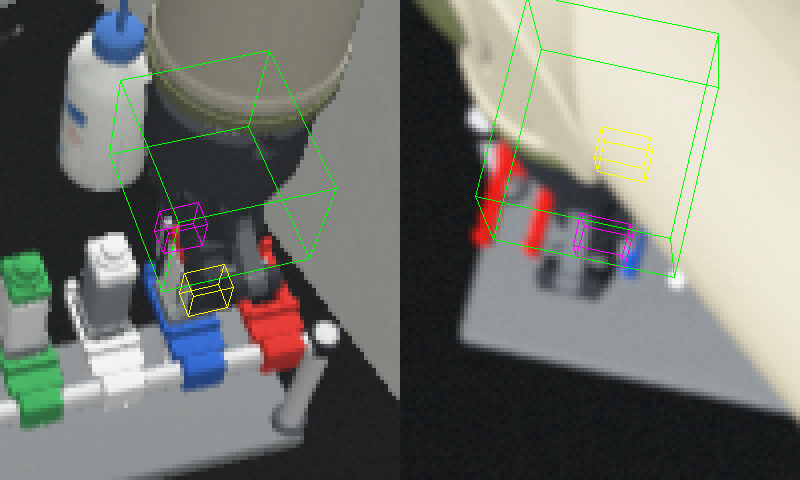

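Call:
send_rows:
  grip: [0,0,0,0,0,0,0,0,0]
  dp:
    - [0,0,0]
    - [0,0,0]
    - [0,0,0]
    - [0,0,-0.5]
    - [0,0,-0.5]
    - [0,0,-0.5]
    - [0,0,-1]
    - [0,0,0]
    - [0,0,0]
  spin: [0,0,0,0,0,0,0,0,0]

```text
time_s: 6.2
position: [635.7, 230.2, 244.5]
orientation: [0.0, 0.781, 0.625, 0.0]
contact_force: [-0.6, -0.6, -1.5]
opening: 25.5
grip_force: 58.9
```

Lifted (about 1 N weight). Withdraw forward, shift along the row, check.

Call:
send_rows:
  grip: [0,0,0,0,0,0,0,0,0,0,0,0]
  dp:
    - [0,-1,0]
    - [0,-1,0]
    - [0,-1.5,0]
    - [0,-1.5,0]
    - [0,-1,0]
    - [0,0,0]
    - [1,0,0]
    - [1.3,0,0]
    - [1.3,0,0]
    - [1,0,0]
    - [0,0,0]
    - [0,0,0]
  spin: [0,0,0,0,0,0,0,0,0,0,0,0]

```text
time_s: 7.4
position: [587.1, 288.7, 243.6]
orientation: [-0.0, 0.781, 0.625, -0.0]
contact_force: [-0.2, -0.1, -1.2]
opening: 25.4
grip_force: 59.0
```

```bash
python3 - <<'E'
from h import *
s=manip.state();print(s["position"],s["contact_force"],s["opening"])
a=manip.capture("side")["image"][140:260,320:430];b=manip.capture("top")["image"][100:220,220:320]
cv2.imwrite("pics/p6.png",cv2.resize(np.hstack([a,b]),None,fx=3.8,fy=3.8,interpolation=3))
E
```

```text
[587.14251267 288.67333894 243.59789029] [-0.24871309 -0.10906076 -1.22583362] 25.401897908670875
```

View pics/p6.png

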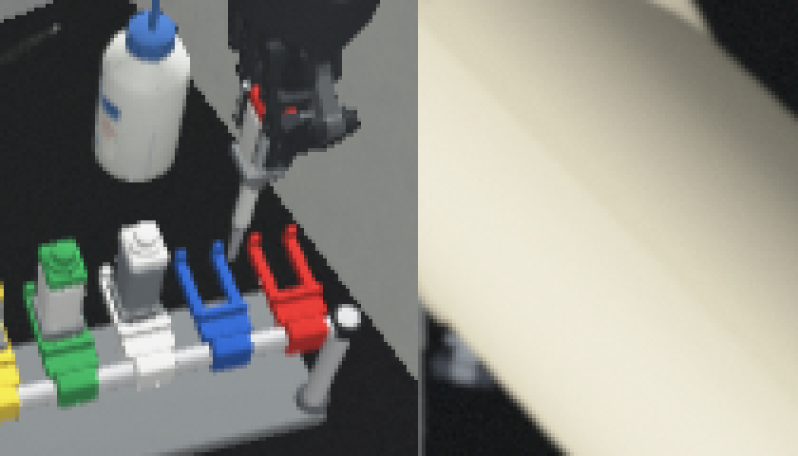

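```bash
python3 - <<'E'
from h import *
c=manip.capture("side"); f=lambda P:np.round((proj(c,P)-[320,140]+.5)*3.8)
ax=np.array([.9755,-.2202,0]);ay=np.array([.2202,.9755,0]); h=np.array([645.6,275,0])
print("prong ends",[f(h-20.5*ax+k*ay+[0,0,132]) for k in(-11.5,11.5)])
print("blue ends",[f(h-46*ay-20.5*ax+k*ay+[0,0,132]) for k in(-11.5,11.5)])
p=np.array(manip.state()["position"]); p[2]=0
for z in (199,187,150,88,45): print(z,f(p+[0,0,z+25-25*(z<160)]))
E
```

```text
prong ends [array([257., 239.]), array([293., 231.])]
blue ends [array([183., 255.]), array([220., 247.])]
199 [277.  87.]
187 [274. 100.]
150 [256. 165.]
88 [240. 222.]
45 [231. 258.]
```

Call:
send_rows:
  grip: [0,0,0,0,0,0,0,0,0]
  dp:
    - [0,0.5,0]
    - [0,1,0]
    - [0,1,0]
    - [0,1,0]
    - [0,1,0]
    - [0,1,0]
    - [0,0.5,0]
    - [0,0,0]
    - [0,0,0]
  spin: [0,0,0,0,0,0,0,0,0]

```text
time_s: 8.45
position: [645.5, 275.3, 243.8]
orientation: [-0.0, 0.781, 0.625, -0.0]
contact_force: [-0.5, -0.1, -1.7]
opening: 25.0
grip_force: 59.0
```

Call:
send_rows:
  grip: [0,0,0,0,0,0,0,0]
  dp:
    - [0,0,0.5]
    - [0,0,0.5]
    - [0,0,0.5]
    - [0,0,0.5]
    - [0,0,0.3]
    - [0,0,0.1]
    - [0,0,0]
    - [0,0,0]
  spin: [0,0,0,0,0,0,0,0]

```text
time_s: 9.25
position: [645.8, 275.0, 220.2]
orientation: [-0.0, 0.781, 0.625, 0.0]
contact_force: [0.1, 0.1, -1.2]
opening: 25.2
grip_force: 59.0
```

Call:
send_rows:
  grip: [0,0,0,0.4,0.6,0.8,1,1,1]
  dp:
    - [0,0,0.1]
    - [0,0,0.05]
    - [0,0,0]
    - [0,0,0]
    - [0,0,0]
    - [0,0,0]
    - [0,0,0]
    - [0,0,0]
    - [0,0,0]
  spin: [0,0,0,0,0,0,0,0,0]

```text
time_s: 10.15
position: [645.7, 274.9, 218.4]
orientation: [-0.0, 0.781, 0.625, 0.0]
contact_force: [-0.2, 0.2, -0.6]
opening: 85.1
grip_force: 0.0
```

Call:
send_rows:
  grip: [1,1,1,1,1,1]
  dp:
    - [0,0,-1]
    - [0,0,-3]
    - [0,0,-4]
    - [0,0,-4]
    - [0,0,-4]
    - [0,0,0]
  spin: [0,0,0,0,0,0]

```text
time_s: 10.75
position: [646.1, 275.9, 386.8]
orientation: [0.001, 0.781, 0.624, 0.006]
contact_force: [-0.2, -0.1, 1.1]
opening: 85.2
grip_force: 0.0
```

Call:
send_rows:
  grip: [1,1,1,1,1,1,1,1,1,1,1,1]
  dp:
    - [-3.5,-1.4,0]
    - [-3.5,-1.4,0]
    - [-3.5,-1.4,0]
    - [-3.5,-1.4,0]
    - [-3.5,-1.4,0]
    - [-3.5,-1.4,0]
    - [-3.5,-1.4,0]
    - [-3.5,-1.4,0]
    - [-3.3,-1.7,0]
    - [0,0,0]
    - [0,0,0]
    - [0,0,0]
  spin: [0,0,0,0,0,0,0,0,0,0,5.5,0]

```text
time_s: 11.95
position: [451.0, -1.6, 379.0]
orientation: [0.0, 0.81, 0.586, 0.0]
contact_force: [-0.1, 0.5, 0.3]
opening: 85.2
grip_force: 0.0
```

```bash
python3 - <<'E'
from h import *
s=manip.state();p=np.array(s["position"]);q=s["orientation"];print(p,q,2*np.arctan2(q[2],q[1]))
d=np.array([451.3,-1.7])-p[:2];a=-.318;print("charger x,y:",np.cos(a)*d[0]+np.sin(a)*d[1],-np.sin(a)*d[0]+np.cos(a)*d[1])
a=manip.capture("side")["image"][150:270,210:420];b=manip.capture("top")["image"][110:200,220:430]
cv2.imwrite("pics/p7.png",cv2.resize(np.vstack([a,b[:, :]])[:157*2],None,fx=2.8,fy=2.8,interpolation=3))
E
```

```text
[451.0305218   -1.63344106 378.964097  ] [4.65960247e-04 8.10462458e-01 5.85790305e-01 3.23387530e-04] 1.251709918746526
charger x,y: 0.2767780945560711 0.02103521439716169
```

View pics/p7.png

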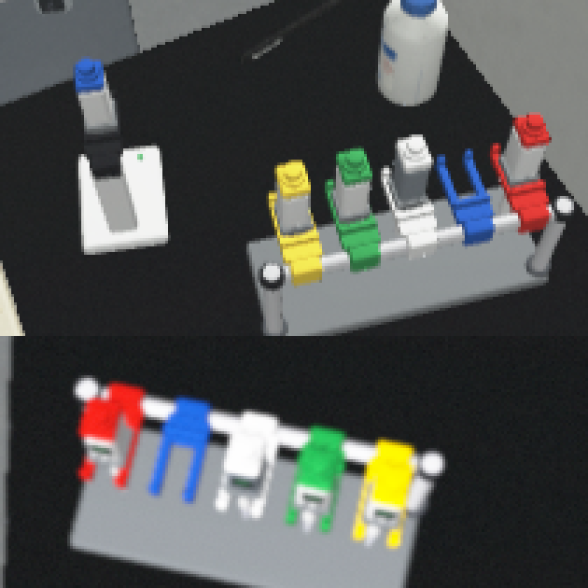

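```bash
python3 - <<'E'
from h import *
h=np.array([645.7,275,0]);ay=np.array([.2202,.9755,0])
for n,o in(("side",(210,150)),("top",(220,-10))):
    c=manip.capture(n)
    f=lambda P:np.round((proj(c,P)-o+.5)*2.8)
    print(n,[(k,z,f(h-46*k*ay+[0,0,z])) for k in(0,2,3,4) for z in(199,125)])
E
```

```text
side [(0, 199, array([536., 119.])), (0, 125, array([518., 171.])), (2, 199, array([417., 144.])), (2, 125, array([408., 195.])), (3, 199, array([356., 158.])), (3, 125, array([352., 208.])), (4, 199, array([294., 171.])), (4, 125, array([294., 221.]))]
top [(0, 199, array([101., 416.])), (0, 125, array([113., 451.])), (2, 199, array([249., 448.])), (2, 125, array([249., 480.])), (3, 199, array([323., 464.])), (3, 125, array([317., 495.])), (4, 199, array([397., 480.])), (4, 125, array([385., 509.]))]
```

Call:
send_rows:
  grip: [1,1,1,1,1,1,1,1]
  dp:
    - [0,0,3]
    - [0,0,3]
    - [0,0,3]
    - [0,0,3]
    - [0,0,2]
    - [0,0,2]
    - [0,0,0]
    - [0,0,0]
  spin: [0,0,0,0,0,0,0,0]

```text
time_s: 12.95
position: [451.2, -1.7, 218.7]
orientation: [-0.0, 0.81, 0.587, -0.0]
contact_force: [-0.4, -0.1, -0.8]
opening: 85.5
grip_force: 0.0
```

Call:
send_rows:
  grip: [0.5,0.4,0.3,0.3,0.2,0,0,0]
  dp:
    - [0,0,0]
    - [0,0,0]
    - [0,0,0]
    - [0,0,0]
    - [0,0,0]
    - [0,0,0]
    - [0,0,0]
    - [0,0,0]
  spin: [0,0,0,0,0,0,0,0]

```text
time_s: 13.75
position: [451.3, -2.1, 218.9]
orientation: [0.0, 0.81, 0.586, 0.0]
contact_force: [-1.4, -0.4, 5.4]
opening: 25.0
grip_force: 59.9
```

Call:
send_rows:
  grip: [0,0,0,0,0,0,0,0]
  dp:
    - [0,0,-0.5]
    - [0,0,-1]
    - [0,0,-2]
    - [0,0,-3]
    - [0,0,-3]
    - [0,0,-2.5]
    - [0,0,-1.5]
    - [0,0,0]
  spin: [0,0,0,0,0,0,0,0]

```text
time_s: 14.55
position: [451.8, -1.8, 356.0]
orientation: [0.001, 0.81, 0.586, 0.002]
contact_force: [-0.5, 0.4, -1.4]
opening: 25.4
grip_force: 59.3
```

Call:
send_rows:
  grip: [0,0,0,0,0,0,0,0,0,0,0,0]
  dp:
    - [0,0,0]
    - [1,0.3,0]
    - [2.5,0.6,0]
    - [3.3,0.9,0]
    - [3.3,0.9,0]
    - [3.3,0.9,0]
    - [3.3,0.9,0]
    - [3.3,0.9,0]
    - [3.3,0.9,0]
    - [2.4,0.5,0]
    - [1,0.1,0]
    - [0,0,0]
  spin: [-5.5,0,0,0,0,0,0,0,0,0,0,0]

```text
time_s: 15.75
position: [576.5, 245.3, 352.3]
orientation: [-0.001, 0.78, 0.625, -0.001]
contact_force: [0.4, -0.3, -2.0]
opening: 25.6
grip_force: 59.4
```

Call:
send_rows:
  grip: [0,0,0,0,0,0,0]
  dp:
    - [0,0,1]
    - [0,0,2.5]
    - [0,0,3]
    - [0,0,3]
    - [0,0,1.5]
    - [0,0,0]
    - [0,0,0]
  spin: [0,0,0,0,0,0,0]

```text
time_s: 16.45
position: [577.4, 242.7, 244.5]
orientation: [0.0, 0.781, 0.624, 0.001]
contact_force: [0.1, 0.1, 0.4]
opening: 25.6
grip_force: 59.4
```

```bash
python3 - <<'E'
from h import *
s=manip.state();p=np.array(s["position"]);q=s["orientation"];print(p,2*np.arctan2(q[2],q[1]),s["contact_force"],s["opening"])
d=np.array([577.1,243.3])-p[:2];a=-.222;print("rack x,y:",np.cos(a)*d[0]+np.sin(a)*d[1],-np.sin(a)*d[0]+np.cos(a)*d[1])
c=manip.capture("side");b=c["image"][140:260,320:430]
f=lambda P:np.round((proj(c,P)-[320,140]+.5)*5)
for z in(p[2]-20,p[2]-94,p[2]-199):print(z,f([p[0],p[1],z]))
cv2.imwrite("pics/p8.png",cv2.resize(b,None,fx=5,fy=5,interpolation=3))
E
```

```text
[577.4304507  242.73257254 244.50724193] 1.3479849911811224 [0.06854886 0.08287243 0.37239128] 25.630532202559696
rack x,y: -0.4472778563978407 0.48074328548524103
224.507241933173 [261. 135.]
150.507241933173 [241. 237.]
45.50724193317299 [216. 358.]
```

View pics/p8.png

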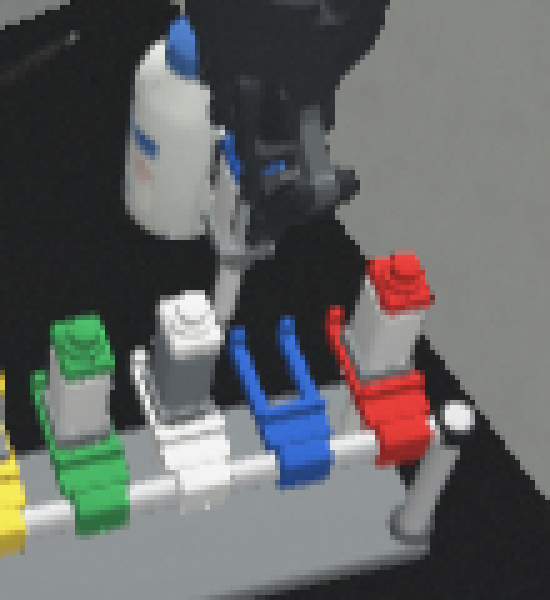

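```bash
python3 - <<'E'
from h import *
c=manip.capture("side")
p6=cv2.resize(cv2.imread("pics/p6.png")[:, :418],(110,120),interpolation=cv2.INTER_AREA)
p8=c["image"][140:260,320:430]
for n,im,p in(("red",p6,[587.14,288.67,243.6]),("blue",p8,manip.state()["position"])):
    g=im.max(2).astype(float)
    zz=np.linspace(p[2]-94-20,p[2]-94-56,7)
    for z in zz:
        u,v=proj(c,[p[0],p[1],z])-[320,140]; r=int(round(v))
        u=proj(c,[p[0],p[1],z])[0]-320
        w=np.clip(g[r,int(u)-7:int(u)+9]-45,0,None); x=np.arange(int(u)-7,int(u)+9)
        print(n,r,round(u,1),round((w*x).sum()/w.sum()-u,2),w.astype(int))
E
```

```text
red 48 65.8 2.74 [ 0  0  0  0  0 34 57 53 54 49 45 30  7 65 85 89]
red 49 65.4 2.1 [ 0  0  0  0  0 61 88 79 57 54 37 13  0  0 83 88]
red 51 65.0 0.79 [  0   0   0   0  10  92 110 119 117  91   0   0   0   0   1  62]
red 52 64.6 0.04 [  0   0   0   0   0  37 100 114 119 114  59   0   0   0   0   0]
red 54 64.2 -0.18 [  0   0   0   0   7  77 109 118 118  94   0   0   0   0   0   0]
red 55 63.8 -0.07 [  0   0   0   0   0  22  97 113 119 115  66   0   0   0   0   0]
red 56 63.5 0.06 [  0   0   0   0   0  41 102 115 120 112  37   0   0   0   0   0]
blue 52 47.1 -0.39 [ 0  0  0  0 46 50 45 46 46 47 14  0  0  0  0  0]
blue 53 46.8 -0.49 [ 0  0  0  0  0 70 79 64 55 57 40  7  0  0  0  0]
blue 55 46.5 -0.7 [  0   0   0   0  19 104 115 119 117  66   0   0   0   0   0   0]
blue 56 46.2 -0.65 [  0   0   0   0  37 108 117 120 115  36   0   0   0   0   0   0]
blue 57 45.9 -0.64 [  0   0   0   0   0  67 111 118 119 113  11   0   0   0   0   0]
blue 59 45.6 -3.87 [200 200 200  61   5 102 115 120 117  76   0   0   0   0   0   0]
blue 60 45.3 -3.7 [199 200 199 163  16 106 116 120 115  61   0   0   0   0   0   0]
```

Call:
send_rows:
  grip: [0,0,0,0,0,0,0,0,0,0,0]
  dp:
    - [0.18,0,0]
    - [0,0,0]
    - [0,0.5,0]
    - [0,1,0]
    - [0,1,0]
    - [0,1,0]
    - [0,1,0]
    - [0,1,0]
    - [0,0.45,0]
    - [0,0,0]
    - [0,0,0]
  spin: [0,0,0,0,0,0,0,0,0,0,0]

```text
time_s: 17.65
position: [635.3, 232.3, 243.4]
orientation: [-0.0, 0.781, 0.625, -0.0]
contact_force: [0.2, -0.0, -0.8]
opening: 25.0
grip_force: 59.4
```

Call:
send_rows:
  grip: [0,0,0,0,0,0,0,0,0]
  dp:
    - [0,0,0.5]
    - [0,0,0.5]
    - [0,0,0.5]
    - [0,0,0.4]
    - [0,0,0.3]
    - [0,0,0.1]
    - [0,0,0.1]
    - [0,0,0]
    - [0,0,0]
  spin: [0,0,0,0,0,0,0,0,0]

```text
time_s: 18.55
position: [635.6, 232.0, 219.6]
orientation: [-0.0, 0.781, 0.625, 0.0]
contact_force: [0.7, -0.4, -0.2]
opening: 25.3
grip_force: 59.4
```

Call:
send_rows:
  grip: [0,0,0.4,0.6,0.8,1,1,1]
  dp:
    - [0,0,0.05]
    - [0,0,0]
    - [0,0,0]
    - [0,0,0]
    - [0,0,0]
    - [0,0,0]
    - [0,0,0]
    - [0,0,0]
  spin: [0,0,0,0,0,0,0,0]

```text
time_s: 19.35
position: [635.5, 232.0, 219.0]
orientation: [0.0, 0.781, 0.625, 0.0]
contact_force: [-0.3, -0.3, -0.1]
opening: 85.5
grip_force: 0.0
```

Call:
send_rows:
  grip: [1,1,1,1,1,1,1,1,1,1,1,1]
  dp:
    - [0,0,-1]
    - [0,0,-3]
    - [0,0,-4]
    - [0,0,-4]
    - [0,0,-4]
    - [-3.5,-1.4,0]
    - [-3.5,-1.4,0]
    - [-3.5,-1.4,0]
    - [-3.5,-1.4,0]
    - [-3.5,-1.4,0]
    - [-3.5,-1.4,0]
    - [0,0,0]
  spin: [0,0,0,0,0,0,0,0,0,0,0,0]

```text
time_s: 20.55
position: [506.0, 40.9, 380.1]
orientation: [0.002, 0.783, 0.622, -0.001]
contact_force: [1.2, -0.2, 0.4]
opening: 85.3
grip_force: 0.0
```

```bash
python3 - <<'E'
from h import *
s=manip.state();print(s["time_s"],s["position"],s["contact_force"])
a=manip.capture("side")["image"][150:270,210:420];b=manip.capture("top")["image"][110:200,220:430]
cv2.imwrite("pics/p9.png",cv2.resize(np.vstack([a,b]),None,fx=2.8,fy=2.8,interpolation=3))
E
```

```text
20.55 [505.96614232  40.90173553 380.07443209] [ 1.23228902 -0.24958419  0.38992603]
```

View pics/p9.png

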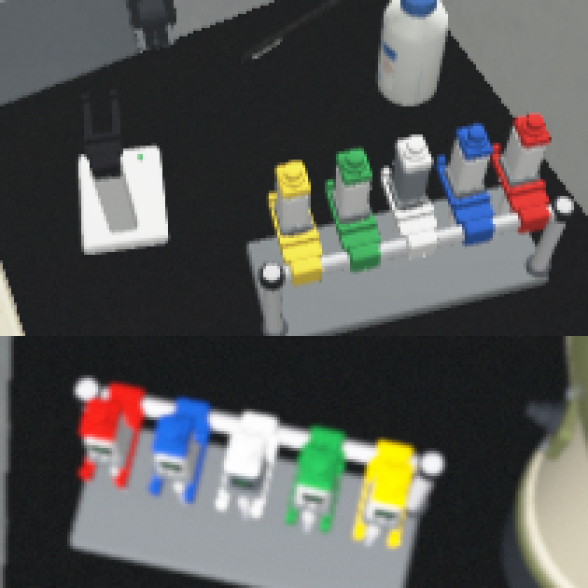

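```bash
python3 -c "
from plant import manip
print(manip.hand_in())"
```

```text
the job is handed in; nothing more can be done
None
```

I moved the red pipette to the red hook and then hung the blue one on the blue hook. The last side and top pictures show both upright and facing front with the other pipettes still on their hooks, and the job was handed in at about 21 s.

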